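# Level the casting plate and hold its foot for the lock nut

## Task

The casting plate has sunk at its knob end. Gently stand the spirit level on the plate, lengthwise in line with the knob and clear of the blue mould, press it down firmly so that it seats flat, and let go of it; then grip the black knob of the levelling foot, lean on it with a moderate push and turn it until the bubble rests between the two black lines. Finish while still gripping the knob and pushing it down, bubble between the lines, so that a colleague can tighten the lock nut; leave the mould and everything else on the bench where it is.

Things in the scene. Friction and masses are not known exactly. Their poses are not given: they have to be found in the camera images.
- level_mid (a point): Middle, half-way up, of the spirit level: red bar with aluminium sole, 150 mm long (its x), 28 wide (y), 40 tall (z), 0.28 kg, flat sides, gripped across its width. It starts standing on the bench among hand tools. A window in its top shows a green vial along x with two black lines round it, 23.4 mm apart. Its ends are alike: either may point to the knob.
- bubble (a joint): Offset of the pale air bubble, 16 mm long, from the middle of the vial, m, positive towards the level's +x, at most 0.017 either way. It runs to the higher end, 2.5 mm per milliradian of slope, and takes about 1.5 s to come to rest. Within 0.003 of zero it lies between the lines.
- bubble_mid (a point): Middle of the bubble, on the vial 34.5 mm above the level's sole; axes as the level's.
- plate_top (a point): Centre of the top face of the casting plate: bare aluminium, 340 mm (its x) by 220 mm (y), 12 thick, top 40 mm above the bench, 2.5 kg, standing loose on three rubber feet. +x points to the knob end, which always starts too low. Fixed feet: 140 mm along -x, 85 mm either side; the levelling foot: 140 mm along +x on the middle line.
- knob_grip (a point): Centre, half-way up, of the black round knob of the levelling foot: 39 mm across, 28 tall, axis upright, white mark on top. It is 72 mm above the bench, 32 above the plate; as it turns, the knob and foot keep their height and the plate rises or sinks. A brass lock nut, 7 mm high and 30 across, lies on the plate under it.
- knob (a joint): Angle of the knob, rad, growing clockwise seen from above. Clockwise raises the plate's knob end: 3 mm per turn over the 280 mm between the feet, so 1.7 milliradian of slope (4.3 mm of bubble) per rad. It starts about 2 to 3.5 rad short of level, stays where left, turns with 0.06 N m, and has room both ways.
- foot: The levelling foot under the knob: spindle on a hard black rubber pad 38 mm across, standing on the bench; origin at the pad's underside, 72 mm below the knob's centre. At rest it bears about 16 N (plate, mould, level); a push of 10 N on the knob makes that about 26 N. The pad hardly gives: 10 N of push shifts the bubble by less than 1 mm, away from the knob.
- mould_mid (a point): Middle of the blue rubber-like mould (66 by 60 mm, 16 mm high, four pockets) that lies on the plate about 60 mm to the +y side of its middle line; this point is 8 mm above the plate. Leave it alone; the -y side of the plate is bare.
- cutters: Side cutters with blue handles, 137 mm long, 12 mm thick, lying on the bench; origin near the middle. Leave it alone.
- screwdriver: Screwdriver with black handle, 150 mm long, lying on the bench. Leave it alone.
- scissors: Scissors with black handles, 140 mm long, 12 mm thick, lying on the bench at the back right. Leave it alone.
- bowl: Steel bowl, 110 mm across, 42 mm high, at the front left; origin at its underside. Leave it alone.
- cap: Black bottle cap, 38 mm across, 22 mm high, open side up, at the back. Leave it alone.
- jig: Purple anodised winding jig, upright, 24 mm across, 42 mm high, at the back. Leave it alone.
Mind the look-alikes: they are no part of the job. Of the things that look like the part that bears level_mid, the smaller one is meant.

How it is judged (in metres and radians):
On the way, in this order (a step that is already met when the one before it is completed fails the run):
1. the level stands lengthwise on the plate and is pressed down (more than 6 N) (x of level_mid in the frame of plate_top between -0.11 and 0.05 m and y of level_mid in the frame of plate_top between -0.1 and 0.1 m and z of level_mid in the frame of plate_top between 0.016 and 0.024 m and angle between the x axis of level_mid and the x axis of plate_top, either way round below 0.2 rad and angle between level_mid's own z axis and vertical below 0.05 rad and contact force between level and plate above 6 N), for 0.2 s.
2. the level, let go, stands on the plate; the knob is gripped and pressed, and the bubble lies between the lines (x of level_mid in the frame of plate_top between -0.11 and 0.05 m and y of level_mid in the frame of plate_top between -0.1 and 0.1 m and z of level_mid in the frame of plate_top between 0.016 and 0.024 m and angle between the x axis of level_mid and the x axis of plate_top, either way round below 0.2 rad and angle between level_mid's own z axis and vertical below 0.05 rad and value of joint bubble between -0.003 and 0.003 m and contact force between the fingers and knob above 3 N and contact force between foot and table between 20 and 45 N and contact force between the fingers and level below 0.2 N), for 0.3 s.
At the end, for the whole second after the job is handed in: The level stands upright on the plate, in line with the knob within 0.2 rad, untouched; the bubble is within 3 mm of the middle; the fingers hold the knob at rest with more than 3 N; the levelling foot bears on the bench with 20 to 45 N (about 16 N is its rest load) (all of step 2 and contact force between the arm and level below 0.2 N and contact force between the fingers and plate_c0 below 2 N and velocity of joint knob between -0.05 and 0.05 rad/s and linear speed of level below 0.02 m/s); the arm keeps its last pose, push and grip.
It fails at once if the mould was shifted on the plate (distance of mould_mid from where it was at the start of the episode above 0.04 m).
It fails at once if the plate was shoved along the bench (distance of plate_top from where it was at the start of the episode above 0.03 m).
It fails at once if the level was set down hard (over 60 N) (contact force between level and plate above 60 N).
It fails at once if a bystander was moved (distance of any of cutters, screwdriver, scissors, bowl, cap, jig from where it was at the start of the episode above 0.03 m).
It also fails if it takes over 72 s, if anything falls off the work surface, if the arm or the gripper's body presses on something with over 40 N, if the wrist force passes 120 N, or if a joint passes its speed limit or range.

## Robot

A 7-joint arm with a two-finger parallel gripper is mounted at the origin on the work surface. World frame = base frame: x ahead of the robot, y to its left, z up, the work surface at z = 0. Lengths are in m, angles in degrees, forces in N, time in s.
With the tool pointing down it reaches from about 0.4 to 0.925 m from the base axis. Payload 5.6 kg.
Tool frame: the origin (TCP) lies between the finger pads; the fingertips stand 19 mm ahead of it and the grasp point (between the pads) is the TCP (robot.nose_length is the distance from the TCP to the fingertips, in m); y points along the fingers, x is the direction in which the jaws open and shut, and the axes are right-handed (so a half turn about y gives the same grasp; the last joint's range is limited). The gripper opens to 85 mm and grips with 20 to 120 N. Pads are 22 mm wide; open, the fingers measure 114 mm over their backs; the gripper's body (76 mm by 85 mm) begins 54 mm behind the grasp point. The pads swing forward as they close: fully open they stand 13 mm farther back than shut.
Start: joints at [74.599, 26.786, -0.665, 91.828, 0.344, 61.387, -3.226], TCP at [0.145, -0.634, 0.23] pointing down, gripper open.
Joint ranges: [-144.91, 144.91], [-17.63, 115.5], [-89.93, 88.59], [15.96, 139.68], [-74.01, 254.01], [8.47, 105.57], [-167.45, 167.45]. Speed limits (degrees/s): [147.25, 147.25, 180, 180, 180, 180, 180].

## Interface

Orientations are given as a 3x3 rotation matrix whose columns are the frame's x, y, z axes.
In Python, from cell import robot gives the robot as it stands.
- The arm moves only by the tool step_arm, never from a script. Its argument "moves" is text: rows parted by semicolons, each of 7 numbers parted by spaces: the shift along the tool's x, y, z in mm, then the turn, a rotation vector about the tool's x, y, z in rad, then the closure in counts, from 0 (fully open) to 255 (shut). In form: tx ty tz wx wy wz claw; .... A call has 1 to 20 rows; each row shifts and turns the commanded pose from where the row before left it, along the tool's axes as they then stand; what a row does not reach is not made up. A row lasts 1/10 s, in which the tool goes at most 50 mm and 8.59 degrees, less where a joint would pass 70% of its speed; a pose out of reach is approached as far as the arm can. A call with a gripper value outside its range is refused whole. The fingers move at their own pace and stop on an object; "force" is the grip in N (left out, the last holds). Time passes only in rows, so rows that do not move let the fingers close. It gives the time, the measured TCP pose, the force and the opening at its end, in the units of the state.
- robot.observe(): the state, without advancing time (a new reading comes with each control period).
- robot.capture(name): name is "scene" or "top" or "wrist"; returns a dict with "frame" (480x640x3 uint8, blue, green, red), "mtx" (3x3 intrinsics, pixels), "R" (3x3) and "t" (3): a world point X has camera coordinates R X + t. Camera axes: x right, y down, z forward; pixel columns grow to the right and rows downward; lengths in m; the calibration is good to about 2 mm. A picture is of the moment at which its call begins. There is no depth.
- robot.finish_job(): hands the job in, once; it reports no verdict.
The state is a dict: "clock": time; "joints": joint angles; "joint_vel": joint speeds; "tau": joint torques, N m; "position": TCP position; "eef_rot": TCP orientation; "force": force on the tool from outside, world axes, zero at the start; "torque": the same for the moment, N m; "finger_gap": finger opening in m.
Only numpy, scipy, OpenCV 4.12 (cv2) and the standard library are available. Lean on these libraries where they do the work, as an engineer would, in place of code of your own. Each camera call takes 0.05 s, during which the arm holds its last target.

## Working session

There is one attempt and no reset: what is moved stays moved. The work goes in short steps, Python scripts to look and compute and a tool call to move; the robot and the scene stay as the last step left them, time stands still between calls to the robot, and variables do not carry over. Pictures are saved under pics/ and viewed, and the job is handed in when it is done.

Besides the shell and the picture viewer there is one more tool, called after "Emit:" in YAML: its name, and indented under it one key for each argument. step_arm: Moves the arm, as the interface text tells. Its arguments: {"type":"object","properties":{"moves":{"type":"string"},"force":{"type":"number"}},"required":["moves"]}

```bash
ls; mkdir -p pics
python3 - <<'E'
from cell import robot
import cv2,numpy as np
for n in ["scene","top","wrist"]:
    c=robot.capture(n); cv2.imwrite(f"pics/{n}0.png",c["frame"]); np.savez(f"{n}0.npz",**c)
    print(n,c["mtx"].tolist(),np.round(-c["R"].T@c["t"],3),np.round(c["R"],3).tolist())
s=robot.observe();print({k:np.round(v,3).tolist() for k,v in s.items()})
E
```

```text
pics
scene [[532.8179122016056, 0.0, 320.5347462809165], [0.0, 532.8179122016056, 242.77829312418575], [0.0, 0.0, 1.0]] [ 0.829 -0.549  1.066] [[0.885, 0.465, 0.005], [0.392, -0.74, -0.547], [-0.251, 0.486, -0.837]]
top [[511.9168541499812, 0.0, 327.33642045980844], [0.0, 511.9168541499812, 238.58760721042998], [0.0, 0.0, 1.0]] [0.399 0.028 1.42 ] [[0.012, -1.0, 0.016], [-0.994, -0.014, -0.105], [0.105, -0.015, -0.994]]
wrist [[406.90646830785755, 0.0, 324.0305431655614], [0.0, 406.90646830785755, 239.5752077718272], [0.0, 0.0, 1.0]] [ 0.222 -0.615  0.373] [[0.224, -0.975, -0.001], [-0.928, -0.214, 0.304], [-0.297, -0.067, -0.953]]
{'clock': 0.15, 'joints': [74.599, 26.827, -0.668, 91.869, 0.344, 61.386, -3.226], 'joint_vel': [-0.054, -0.216, -0.071, -0.201, 0.102, -0.107, 0.006], 'tau': [0.0, -53.28, 0.021, -25.156, 0.011, 0.006, 0.0], 'position': [0.145, -0.633, 0.229], 'eef_rot': [[0.224, -0.0, 0.975], [-0.975, 0.001, 0.224], [-0.001, -1.0, -0.0]], 'force': [-0.144, -0.423, -0.245], 'torque': [-0.035, -0.031, -0.025], 'finger_gap': 0.085}
```

View pics/scene0.png

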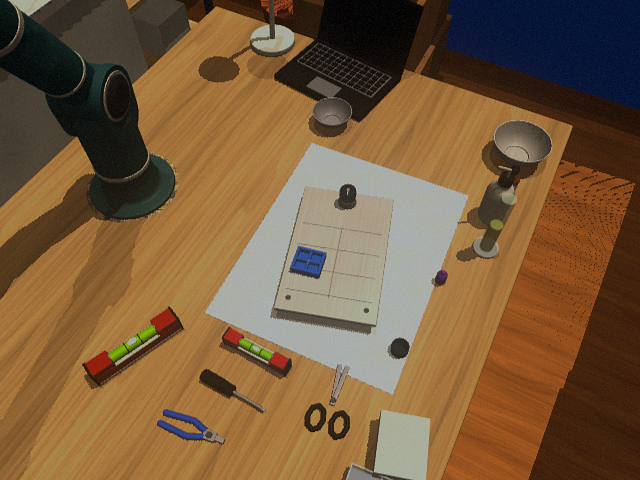

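View pics/top0.png

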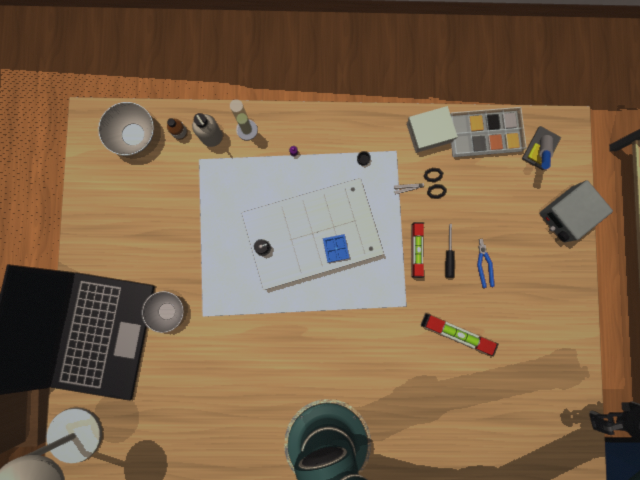

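View pics/wrist0.png

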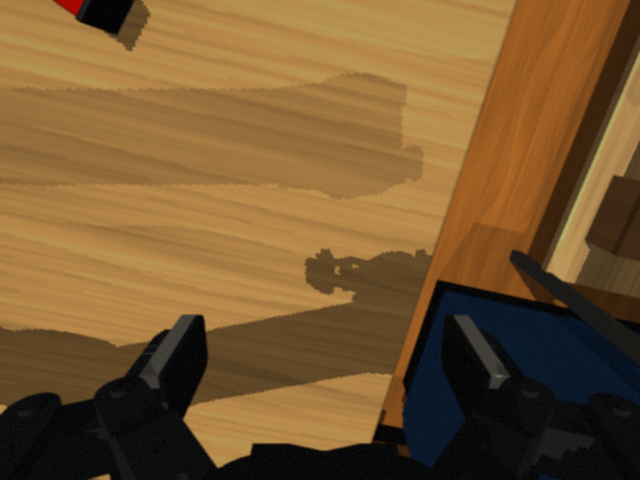

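```bash
cat > h.py <<'E'
import numpy as np,cv2
def load(n): return dict(np.load(n))
def ray(c,uv,z):
    d=c["R"].T@(np.linalg.inv(c["mtx"])@np.array([uv[0],uv[1],1.])); o=-c["R"].T@c["t"]
    return o+d*(z-o[2])/d[2]
def proj(c,X):
    p=c["mtx"]@(c["R"]@np.asarray(X)+c["t"]); return p[:2]/p[2]
def tri(c1,u1,c2,u2):
    P=[c["mtx"]@np.hstack([c["R"],c["t"].reshape(3,1)]) for c in (c1,c2)]
    X=cv2.triangulatePoints(P[0],P[1],np.array(u1,float).reshape(2,1),np.array(u2,float).reshape(2,1)); return (X[:3]/X[3]).ravel()
E
python3 - <<'E'
from h import *
for n in ["top","scene"]:
    c=load(n+"0.npz");im=c["frame"];h=cv2.cvtColor(im,cv2.COLOR_BGR2HSV)
    red=cv2.inRange(h,(0,150,90),(8,255,255))|cv2.inRange(h,(174,150,90),(180,255,255))
    grn=cv2.inRange(h,(33,120,90),(60,255,255))
    blu=cv2.inRange(h,(105,120,60),(125,255,255))
    blk=cv2.inRange(h,(0,0,0),(180,255,45))
    for nm,m in [("red",red),("grn",grn),("blu",blu),("blk",blk)]:
        k,l,s,ce=cv2.connectedComponentsWithStats(m)
        for i in range(1,k):
            if 25<s[i,4]<3000 : print(n,nm,s[i].tolist(),np.round(ce[i],1), np.round(ray(c,ce[i],0.035),3))
    y,x=(190,400) 
    for nm,(x0,y0,x1,y1) in ({"lvl":(395,210,440,290),"pl":(230,170,395,300)} if n=="top" else {"lvl":(210,315,300,385),"pl":(265,170,405,340)}).items():
        cv2.imwrite(f"pics/{n}_{nm}.png",cv2.resize(im[y0:y1,x0:x1],None,fx=4 if nm=="pl" else 6,fy=4 if nm=="pl" else 6,interpolation=cv2.INTER_CUBIC)[:600,:800])
E
```

```text
top red [414, 223, 10, 13, 123] [418.5 228.9] [ 0.576 -0.241  0.035]
top red [414, 264, 10, 12, 120] [418.5 269.5] [ 0.465 -0.24   0.035]
top red [426, 315, 19, 18, 211] [435.  323.7] [ 0.32  -0.284  0.035]
top red [477, 337, 20, 18, 222] [486.4 345.7] [ 0.263 -0.421  0.035]
top grn [416, 236, 5, 27, 114] [417.9 249. ] [ 0.52  -0.239  0.035]
top grn [443, 324, 36, 22, 244] [460.8 334.9] [ 0.291 -0.353  0.035]
top blu [541, 151, 9, 18, 133] [545.5 159.6] [ 0.775 -0.597  0.035]
top blu [323, 235, 26, 27, 524] [335.7 248.1] [ 0.52  -0.015  0.035]
top blu [478, 253, 8, 35, 112] [481.  270.4] [ 0.465 -0.41   0.035]
top blu [484, 253, 10, 34, 113] [489.7 269.2] [ 0.468 -0.434  0.035]
top blk [0, 0, 75, 5, 357] [35.6  1.9] [1.208 0.843 0.035]
top blk [99, 0, 72, 7, 206] [136.3   3.4] [1.21  0.559 0.035]
top blk [234, 0, 36, 4, 56] [251.7   1.2] [1.223 0.232 0.035]
top blk [343, 1, 35, 5, 56] [360.3   3.4] [ 1.224 -0.078  0.035]
top blk [435, 3, 56, 5, 112] [462.9   5.1] [ 1.225 -0.373  0.035]
top blk [522, 5, 118, 13, 889] [588.5  10.4] [ 1.217 -0.736  0.035]
top blk [213, 6, 28, 3, 40] [22
[... 2373 characters left out ...]
]
scene blk [203, 0, 11, 15, 108] [207.9   5.4] [-0.233  0.697  0.035]
scene blk [230, 0, 40, 23, 219] [253.8   6.4] [-0.099  0.763  0.035]
scene blk [87, 158, 88, 62, 2220] [124.6 192.2] [ 0.025 -0.043  0.035]
scene blk [498, 165, 22, 23, 263] [508.3 176.9] [0.846 0.448 0.035]
scene blk [171, 310, 12, 19, 27] [177.2 319.5] [ 0.343 -0.262  0.035]
scene blk [83, 364, 18, 22, 57] [ 91.1 375.4] [ 0.264 -0.441  0.035]
scene blk [200, 370, 33, 26, 158] [214.7 382.7] [ 0.489 -0.339  0.035]
scene blk [221, 378, 15, 13, 32] [229.4 384.5] [ 0.517 -0.328  0.035]
scene blk [305, 405, 21, 27, 178] [315.1 418.6] [ 0.697 -0.308  0.035]
scene blk [329, 411, 21, 29, 207] [338.3 426. ] [ 0.742 -0.3    0.035]
```

View pics/top_pl.png

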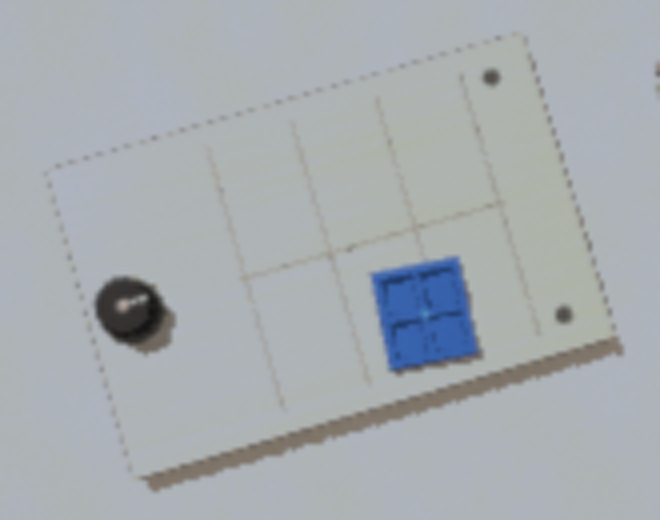

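View pics/scene_pl.png

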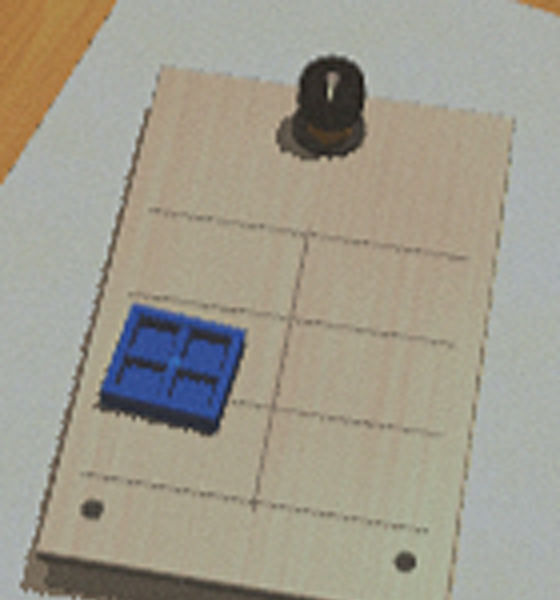

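View pics/top_lvl.png

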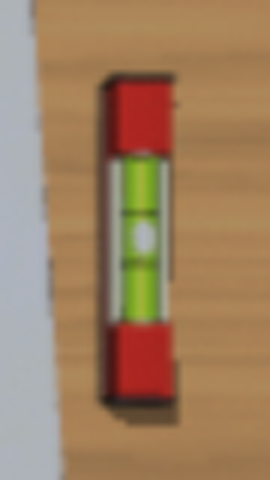

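Run:
```python
from h import *
t=load("top0.npz");s=load("scene0.npz")
f=lambda p:np.array(p)/4+[230,170]
g=lambda p:np.array(p)/4+[265,170]
C=[ray(t,f(p),.040) for p in [(45,170),(523,33),(618,340),(133,477)]]
print(np.round(C,4).tolist(),[round(np.linalg.norm(C[i]-C[(i+1)%4]),3) for i in range(4)])
m=np.mean(C,0);ax=(C[0]+C[3]-C[1]-C[2]);ax/=np.linalg.norm(ax);print("centre",m,ax,np.degrees(np.arctan2(ax[1],ax[0])))
D=[ray(t,f(p),.040) for p in [(490,77),(564,315)]];print("dots",D,np.linalg.norm(D[0]-D[1]))
print("dots sc",[ray(s,g(p),.040) for p in [(405,562),(91,509)]])
print("lines mid sc",[ray(s,g(p),.040) for p in [(307,235),(254,507)]],"top",[ray(t,f(p),.040) for p in [(245,277),(500,204)]])
k1=f((123,304));k2=g((333,85))
print("knob top",ray(t,k1,.086),ray(s,k2,.086),tri(t,k1,s,k2), "pred",m+ax*.14)
print("mould",ray(t,(335.7,248.1),.056),ray(s,(308.1,260.9),.056))
```

```text
[[0.6129, 0.243, 0.04], [0.7129, -0.0816, 0.04], [0.5024, -0.1471, 0.04], [0.4061, 0.178, 0.04]] [np.float64(0.34), np.float64(0.22), np.float64(0.339), np.float64(0.217)]
centre [0.55855704 0.04808687 0.04      ] [-0.28924291  0.95725573  0.        ] 106.8126355957378
dots [array([ 0.68181171, -0.05912705,  0.04      ]), array([ 0.51887769, -0.11047223,  0.04      ])] 0.1708327301364711
dots sc [array([ 0.68751177, -0.05902776,  0.04      ]), array([ 0.52442788, -0.10955825,  0.04      ])]
lines mid sc [array([0.54732049, 0.10576722, 0.04      ]), array([ 0.60156744, -0.06741394,  0.04      ])] top [array([0.54170117, 0.10582147, 0.04      ]), array([ 0.5940978 , -0.06658018,  0.04      ])]
knob top [0.5181162  0.18243026 0.086     ] [0.52573456 0.17940238 0.086     ] [0.52105366 0.18484042 0.07675443] pred [0.51806303 0.18210267 0.04      ]
mould [ 0.51793024 -0.01430838  0.056     ] [ 0.52440252 -0.01690153  0.056     ]
```

Emit:
step_arm:
  moves: "0 0 0 0 0.117 0 90;0 0 0 0 0.118 0 90;-22 3 20.7 0 0 0 90;-22 3 20.7 0 0 0 90;-22 3 20.7 0 0 0 90;-22 3 20.7 0 0 0 90;-22 3 20.7 0 0 0 90;-22 3 20.7 0 0 0 90;-22 3 20.7 0 0 0 90;-22 3 20.7 0 0 0 90;-22 3 20.7 0 0 0 90;-22 3 20.7 0 0 0 90;-22 3 20.7 0 0 0 90;-22 3 20.7 0 0 0 90;-22 3 20.7 0 0 0 90;-22 3 20.7 0 0 0 90;-22 3 20.7 0 0 0 90;-22 3 20.7 0 0 0 90;-22 3 20.7 0 0 0 90;-22 3 20.7 0 0 0 90"
  force: 40

```text
clock: 2.15
position: [0.5223, -0.24, 0.1752]
eef_rot: [[-0.009, -0.001, 1.0], [-1.0, 0.0, -0.009], [-0.0, -1.0, -0.001]]
force: [0.0, -0.6, 0.5]
finger_gap: 0.0552
```

Run:
```python
from cell import robot
import cv2,numpy as np
c=robot.capture("wrist"); cv2.imwrite("pics/w1.png",c["frame"]); np.savez("w1.npz",**c)
s=robot.observe();print({k:np.round(v,4).tolist() for k,v in s.items() if k not in("tau","joint_vel")})
```

```text
{'clock': 2.2, 'joints': [28.2022, 23.78, -9.3376, 104.8171, 4.4956, 51.7145, -73.2926], 'position': [0.5261, -0.2345, 0.175], 'eef_rot': [[-0.0027, 0.0022, 1.0], [-1.0, 0.0034, -0.0027], [-0.0034, -1.0, 0.0022]], 'force': [3.9, 3.1936, 0.5987], 'torque': [0.2278, -0.239, 0.0275], 'finger_gap': 0.0552}
```

View pics/w1.png

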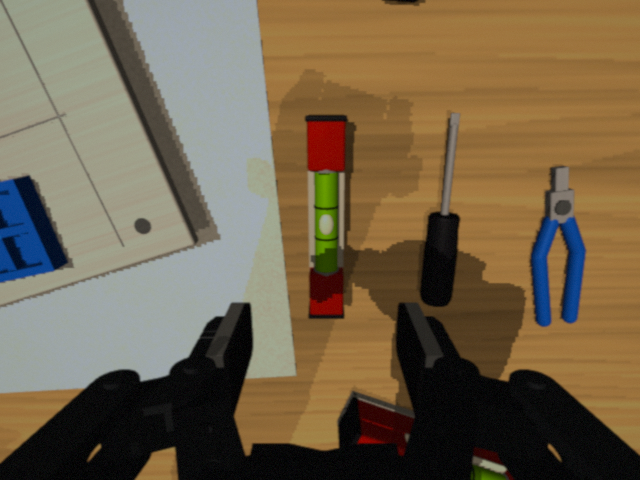

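Emit:
step_arm:
  moves: "0 0 0 0 0 0 90;0 0 0 0 0 0 90;0 0 0 0 0 0 90;0 0 0 0 0 0 90"

```text
clock: 2.6
position: [0.521, -0.2422, 0.1756]
eef_rot: [[-0.011, -0.0, 1.0], [-1.0, -0.0, -0.011], [0.0, -1.0, -0.0]]
force: [-0.1, -0.8, -0.3]
finger_gap: 0.0551
```

Run:
```python
from cell import robot
from h import *
c=robot.capture("wrist"); cv2.imwrite("pics/w2.png",c["frame"]); np.savez("w2.npz",**c)
s=robot.observe();print(s["position"],s["joints"],s["force"])
h=cv2.cvtColor(c["frame"],cv2.COLOR_BGR2HSV)
red=cv2.inRange(h,(0,150,90),(8,255,255))|cv2.inRange(h,(174,150,90),(180,255,255))
k,l,st,ce=cv2.connectedComponentsWithStats(red)
for i in range(1,k):
    if st[i,4]>100: print(st[i].tolist(),ce[i],ray(c,ce[i],.04))
```

```text
[ 0.52117315 -0.24199845  0.17572865] [ 28.65719572  23.58474303  -8.96148073 104.97130107   4.57988682
  51.78189131 -73.03542726] [-0.30903692  0.20721323  0.38086916]
[303, 119, 38, 50, 1807] [321.96458218 143.78749308] [ 0.57762464 -0.24083584  0.04      ]
[307, 289, 33, 24, 498] [323.937751   304.06827309] [ 0.45869501 -0.24085951  0.04      ]
[354, 434, 32, 10, 168] [366.54761905 439.375     ] [ 0.33025676 -0.27592063  0.04      ]
```

Emit:
step_arm:
  moves: "-1 20 0 0 -0.010 0 90;0 20 0 0 0 0 90;0 20 0 0 0 0 90;0 20 0 0 0 0 90;0 20 0 0 0 0 90;0 15 0 0 0 0 90;0 12 0 0 0 0 90;0 10 0 0 0 0 90;0 7 0 0 0 0 90;0 3 0 0 0 0 90;0 0 0 0 0 0 90;0 0 0 0 0 0 90;0 0 0 0 0 0 90;0 0 0 0 0 0 170;0 0 0 0 0 0 200;0 0 0 0 0 0 220;0 0 0 0 0 0 220;0 0 0 0 0 0 220;0 0 0 0 0 0 220"

```text
clock: 4.55
position: [0.522, -0.2403, 0.0291]
eef_rot: [[0.001, 0.001, 1.0], [-1.0, -0.0, 0.001], [0.0, -1.0, 0.001]]
force: [-1.8, -0.5, 5.0]
finger_gap: 0.0271
```

Run:
```python
from cell import robot
from h import *
c=robot.capture("wrist"); cv2.imwrite("pics/w3.png",c["frame"])
s=robot.observe();print(s["position"],s["force"],s["finger_gap"])
```

```text
[ 0.52202363 -0.24028684  0.02908646] [-1.54033713 -0.3143802   4.43768794] 0.027024920952485272
```

View pics/w3.png

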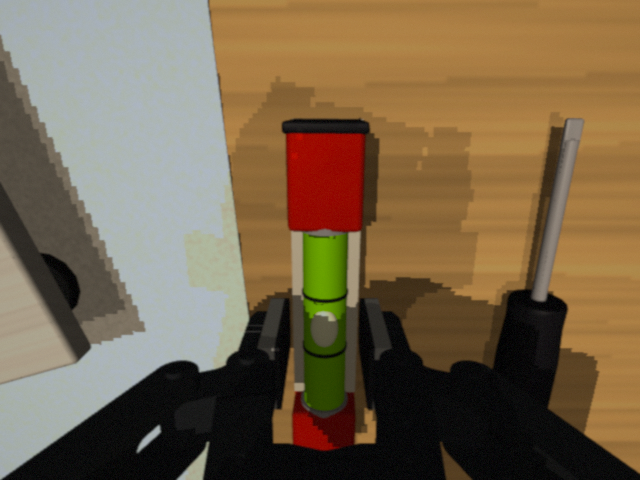

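Emit:
step_arm:
  moves: "0 -10 0 0 0 0 220;0 -20 0 0 0 0 220;0 -25 0 0 0 0 220;0 -25 0 0 0 0 220;0 -20 0 0 0 0 220;-13 0 5 0 0 0 220;-23 0 7.5 0 0 0 220;-23 0 7.5 0 0 0 220;-23 0 7.5 0 0 0 220;-23 0 7.5 0 0 0 220;-23 0 7.5 0 0 0 220;-23 0 7.5 0 0 0 220;-23 0 7.5 0 0 0 220;-23 0 7.5 0 0 0 220;-23 0 7.5 0 0 0 220;-23 0 7.5 0 0 0 220;-23 0 7.5 0 0 0 220;0 0 0 0 0 0 220"

```text
clock: 6.4
position: [0.6085, 0.0328, 0.127]
eef_rot: [[0.008, -0.002, 1.0], [-1.0, 0.004, 0.008], [-0.004, -1.0, -0.002]]
force: [-0.3, 0.9, -2.8]
finger_gap: 0.0266
```

Emit:
step_arm:
  moves: "0 0 0 0 -0.067 0 220;0 0 0 0 -0.12 0 220;0 0 0 0 -0.12 0 220;0 0 0 0 -0.12 0 220;0 0 0 0 -0.12 0 220;0 0 0 0 -0.12 0 220;0 0 0 0 -0.12 0 220;0 0 0 0 -0.12 0 220;0 0 0 0 -0.12 0 220;0 0 0 0 -0.12 0 220;0 0 0 0 -0.12 0 220;0 0 0 0 -0.12 0 220;0 0 0 0 -0.12 0 220;0 0 0 0 -0.12 0 220;0 0 0 0 -0.12 0 220;0 0 0 0 -0.12 0 220;0 0 0 0 0 0 220;0 0 0 0 0 0 220;0 0 0 0 0 0 220;0 0 0 0 0 0 220"

```text
clock: 8.4
position: [0.6089, 0.0262, 0.1284]
eef_rot: [[0.957, -0.0, -0.292], [0.292, -0.0, 0.957], [-0.0, -1.0, -0.0]]
force: [-0.2, -0.0, -3.3]
finger_gap: 0.0269
```

Run:
```python
from cell import robot
from h import *
for n in ["wrist","top"]:
    c=robot.capture(n); cv2.imwrite(f"pics/{n}4.png",c["frame"]); np.savez(n+"4.npz",**c)
s=robot.observe();print(s["clock"],s["position"],s["eef_rot"].round(3).tolist(),s["joints"],s["force"],s["finger_gap"])
```

```text
8.5 [0.60903748 0.02620617 0.12857792] [[0.956, 0.0, -0.292], [0.292, -0.0, 0.956], [0.0, -1.0, -0.0]] [ 20.83913633  35.2133544  -36.09516842 100.4424466   25.30080608
  52.67882377  -8.9505701 ] [-0.62354286 -0.52590974 -2.57896027] 0.026639241575222405
```

View pics/wrist4.png

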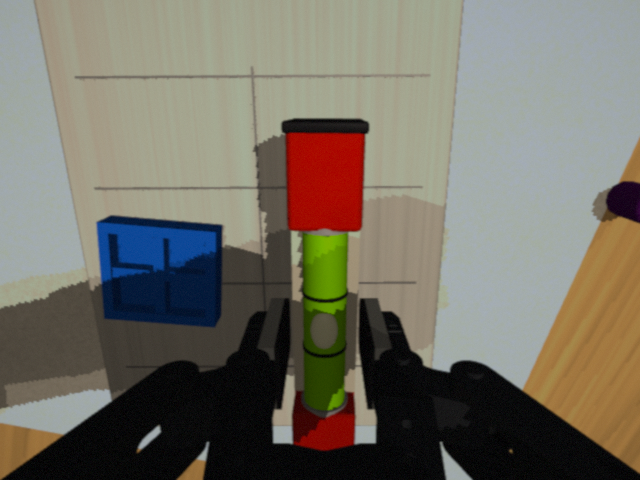

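View pics/top4.png

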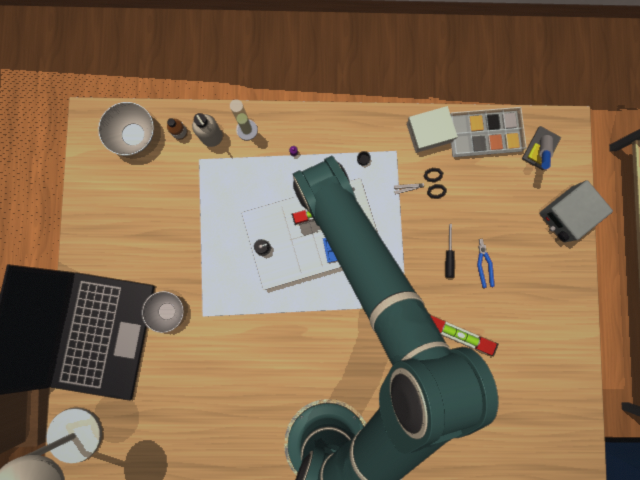

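Run:
```python
from h import *
c=load("wrist4.npz")
P=[ray(c,p,.04) for p in [(253,76),(259,187),(265,283)]];print(np.round(P,4))
d=P[0]-P[2];d/=np.linalg.norm(d);print(np.degrees(np.arctan2(d[1],d[0])))
L=np.array([.609,.0262,.04]);v=L-P[1];print("along",v@d,"perp",d[0]*v[1]-d[1]*v[0])
print(np.linalg.norm(P[0]-P[1]),"mould corner",ray(c,(222,325),.04))
t=load("top0.npz")
print([ray(t,np.array(p)/4+[230,170],.04) for p in [(245,277),(331,254),(416,229),(500,204)]])
```

```text
[[ 0.5456  0.1066  0.04  ]
 [ 0.5632  0.0499  0.04  ]
 [ 0.5815 -0.0074  0.04  ]]
107.48967864689088
along -0.03632539698213205 perp -0.036531963492797526
0.05945057124740637 mould corner [ 0.56243798 -0.04394413  0.04      ]
[array([0.54170117, 0.10582147, 0.04      ]), array([0.55819943, 0.04788278, 0.04      ]), array([ 0.5761185 , -0.00957678,  0.04      ]), array([ 0.5940978 , -0.06658018,  0.04      ])]
```

Emit:
step_arm:
  moves: "0 10 0 0 0 0 220;0 15 0 0 0 0 220;0 15 0 0 0 0 220;0 10 0 0 0 0 220;0 5 0 0 0 0 220;0 2 0 0 0 0 220;0 0 0 0 0 0 220;0 0 0 0 0 0 220;0 0 0 0 0 0 220"

```text
clock: 9.4
position: [0.6095, 0.0261, 0.0722]
eef_rot: [[0.956, 0.001, -0.293], [0.293, -0.0, 0.956], [0.001, -1.0, -0.0]]
force: [0.3, -0.2, -3.5]
finger_gap: 0.0272
```

Emit:
step_arm:
  moves: "0 0.5 0 0 0 0 220;0 0.5 0 0 0 0 220;0 0.5 0 0 0 0 220;0 0 0 0 0 0 220;0 0 0 0 0 0 220"

```text
clock: 9.9
position: [0.609, 0.026, 0.07]
eef_rot: [[0.956, -0.0, -0.293], [0.293, -0.0, 0.956], [-0.0, -1.0, -0.0]]
force: [-0.3, 0.1, -2.4]
finger_gap: 0.0273
```

Emit:
step_arm:
  moves: "0 0.5 0 0 0 0 220;0 0.5 0 0 0 0 220;0 0 0 0 0 0 220;0 0 0 0 0 0 220"

```text
clock: 10.3
position: [0.609, 0.0261, 0.069]
eef_rot: [[0.956, -0.0, -0.293], [0.293, -0.0, 0.956], [-0.0, -1.0, 0.0]]
force: [0.3, 1.4, -2.9]
finger_gap: 0.0268
```

Emit:
step_arm:
  moves: "0 0.5 0 0 0 0 220;0 0 0 0 0 0 220;0 0.5 0 0 0 0 220;0 0 0 0 0 0 220;0 0 0 0 0 0 220"

```text
clock: 10.8
position: [0.6092, 0.0262, 0.0686]
eef_rot: [[0.956, 0.0, -0.293], [0.293, -0.0, 0.956], [0.0, -1.0, -0.0]]
force: [-1.9, 0.3, 3.6]
finger_gap: 0.0267
```

Emit:
step_arm:
  moves: "0 0.4 0 0 0 0 220;0 0.4 0 0 0 0 220;0 0.4 0 0 0 0 220;0 0 0 0 0 0 220;0 0 0 0 0 0 220;0 0 0 0 0 0 220;0 0 0 0 0 0 220"

```text
clock: 11.5
position: [0.6093, 0.0262, 0.0684]
eef_rot: [[0.956, 0.001, -0.293], [0.293, -0.001, 0.956], [0.0, -1.0, -0.001]]
force: [-4.3, -0.0, 12.2]
finger_gap: 0.0269
```

Emit:
step_arm:
  moves: "0 0.4 0 0 0 0 220;0 0 0 0 0 0 220;0 0 0 0 0 0 220;0 0 0 0 0 0 220"

```text
clock: 11.9
position: [0.6093, 0.0263, 0.0684]
eef_rot: [[0.956, 0.001, -0.293], [0.293, -0.001, 0.956], [0.0, -1.0, -0.001]]
force: [-4.9, 0.1, 14.6]
finger_gap: 0.0268
```

Emit:
step_arm:
  moves: "0 -0.5 0 0 0 0 220;0 -0.5 0 0 0 0 220;0 0 0 0 0 0 160;0 0 0 0 0 0 120;0 0 0 0 0 0 100;0 0 0 0 0 0 100;0 0 0 0 0 0 100;0 0 0 0 0 0 100"

```text
clock: 12.7
position: [0.6091, 0.0261, 0.0673]
eef_rot: [[0.956, -0.0, -0.293], [0.293, 0.0, 0.956], [-0.0, -1.0, 0.0]]
force: [-0.6, -0.9, -0.7]
finger_gap: 0.052
```

Run:
```python
from cell import robot
from h import *
for n in ["wrist","scene"]:
    c=robot.capture(n); cv2.imwrite(f"pics/{n}5.png",c["frame"]); np.savez(n+"5.npz",**c)
s=robot.observe();print(s["clock"],s["position"],s["force"],s["finger_gap"])
```

```text
12.8 [0.60905291 0.02606893 0.06740692] [ 0.66355422  0.59230119 -0.28217455] 0.051922996718694596
```

View pics/wrist5.png

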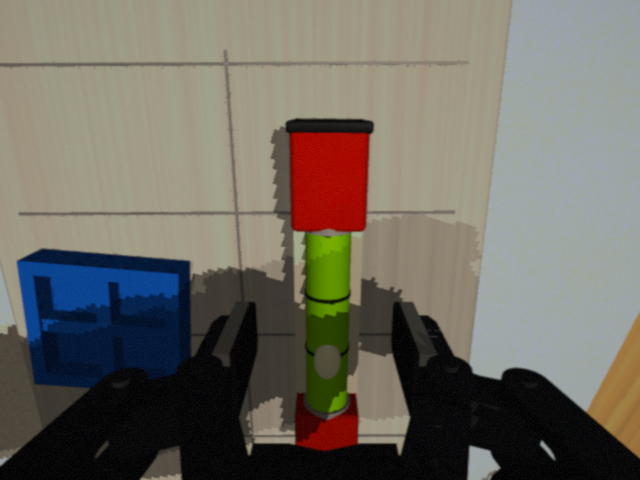

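View pics/scene5.png

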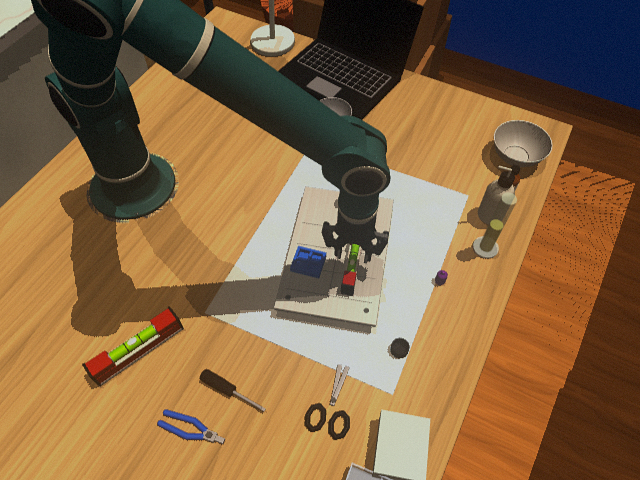

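Emit:
step_arm:
  moves: "0 -3 0 0 0 0 100;0 -10 0 0 0 0 100;0 -20 0 0 0 0 100;0 -25 0 0 0 0 100;0 -25 0 0 0 0 100;0 -20 0 0 0 0 100;0 -10 0 0 0 0 100;0 0 0 0 0 0 100;0 0 0 0 0 0 100;0 0 0 0 0 0 100;0 0 0 0 0 0 100"

```text
clock: 13.9
position: [0.6084, 0.026, 0.1793]
eef_rot: [[0.956, -0.002, -0.293], [0.293, 0.0, 0.956], [-0.002, -1.0, 0.001]]
force: [0.1, 0.4, 0.8]
finger_gap: 0.0518
```

Run:
```python
from cell import robot
from h import *
for n in ["wrist"]:
    c=robot.capture(n); cv2.imwrite(f"pics/{n}6.png",c["frame"]); np.savez(n+"6.npz",**c)
s=robot.observe();print(s["clock"],s["position"],s["force"],s["joints"])
im=c["frame"];cv2.imwrite("pics/w6c.png",cv2.resize(im[100:400,220:420],None,fx=2,fy=2,interpolation=cv2.INTER_CUBIC))
```

```text
13.95 [0.60857749 0.02605213 0.17950086] [-0.7305768   0.13422731 -0.38368561] [ 22.36721908  31.83874497 -38.08283047  98.37105078  22.59284974
  57.7767935   -6.80466305]
```

View pics/w6c.png

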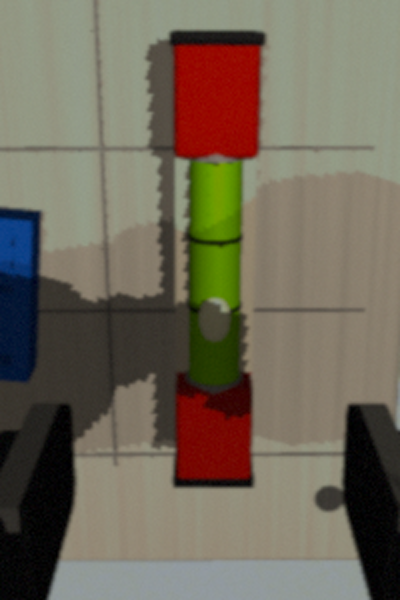

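View pics/wrist6.png

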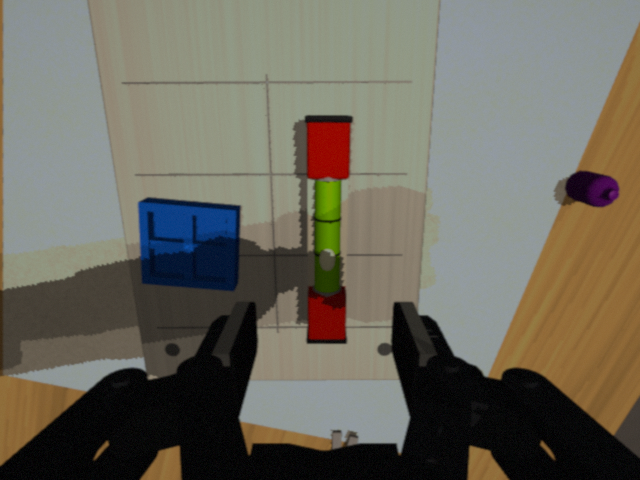

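Emit:
step_arm:
  moves: "-4.7 0 21.9 0 0 0 60;-4.7 0 21.9 0 0 0 0;-4.7 0 21.9 0 0 0 0;-4.7 0 21.9 0 0 0 0;-4.8 0 21.9 0 0 0 0;-4.8 0 21.9 0 0 0 0;-4.8 0 21.9 0 0 0 0;-4.8 0 21.9 0 0 0 0;0 0 0 0 -0.1 0 0;0 0 0 0 -0.12 0 0;0 0 0 0 -0.12 0 0;0 0 0 0 -0.12 0 0;0 0 0 0 -0.12 0 0;0 0 0 0 -0.12 0 0;0 0 0 0 -0.12 0 0;0 0 0 0 -0.12 0 0;0 0 0 0 -0.12 0 0;0 0 0 0 -0.12 0 0;0 0 0 0 -0.12 0 0;0 0 0 0 0 0 0"

```text
clock: 15.95
position: [0.5212, 0.1824, 0.1799]
eef_rot: [[-0.026, -0.001, -1.0], [1.0, 0.001, -0.026], [0.001, -1.0, 0.001]]
force: [-0.3, 0.2, 0.3]
finger_gap: 0.0856
```

Emit:
step_arm:
  moves: "0 0 0 0 0 0 0;0 0 0 0 0 0 0;0 0 0 0 0 0 0;0 0 0 0 0 0 0"

```text
clock: 16.35
position: [0.5215, 0.1825, 0.1805]
eef_rot: [[-0.026, 0.0, -1.0], [1.0, -0.0, -0.026], [-0.0, -1.0, -0.0]]
force: [-1.1, 0.5, -0.6]
finger_gap: 0.0855
```

Run:
```python
from cell import robot
from h import *
for n in ["wrist","scene","top"]:
    c=robot.capture(n); cv2.imwrite(f"pics/{n}7.png",c["frame"]); np.savez(n+"7.npz",**c)
    if n=="wrist": print(proj(c,[.521,.182,.086]))
s=robot.observe();print(s["clock"],s["position"],s["force"],s["joints"],s["finger_gap"])
```

```text
[322.14090808 240.61029353]
16.5 [0.52148552 0.18251074 0.18052661] [ 0.24437534 -0.2107723  -0.77921768] [ 20.63456777  34.01050046 -57.97000591 105.57163368  33.42789631
  59.44897531  40.61558186] 0.085323204879088
```

View pics/wrist7.png

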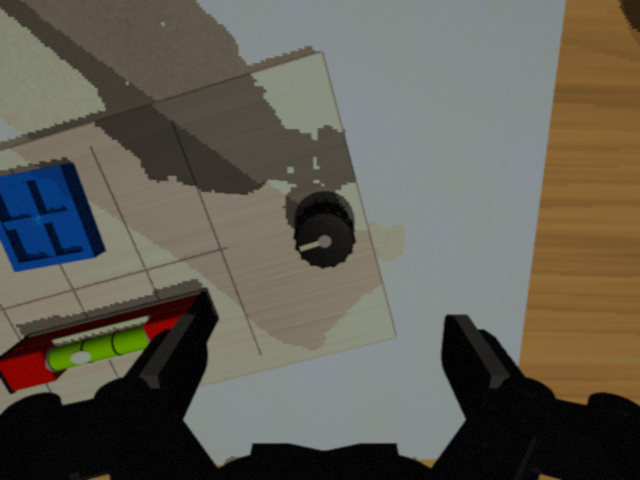

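View pics/scene7.png

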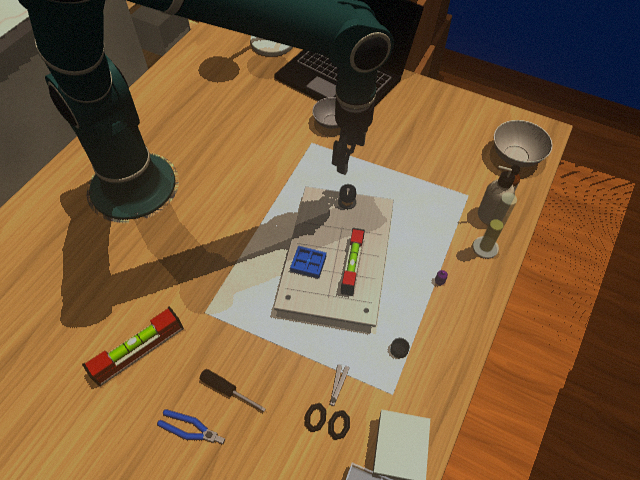

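View pics/top7.png

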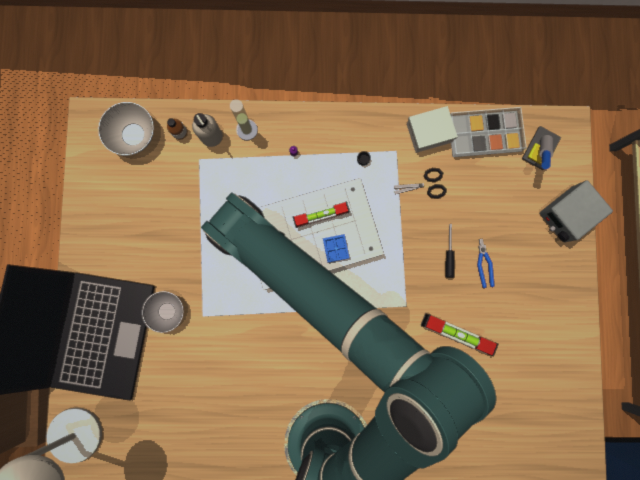

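Emit:
step_arm:
  moves: "0 0 0 0 -0.125 0 75;0 0 0 0 -0.125 0 75;0 0 0 0 -0.125 0 75;0 0 0 0 -0.125 0 75;0 15 0 0 0 0 75;0 20 0 0 0 0 75;0 20 0 0 0 0 75;0 20 0 0 0 0 75;0 15 0 0 0 0 75;0 10 0 0 0 0 75;0 6 0 0 0 0 75;0 0 0 0 0 0 75;0 0 0 0 0 0 75;0 0 0 0 0 0 75"

```text
clock: 17.9
position: [0.522, 0.1827, 0.0752]
eef_rot: [[-0.502, 0.001, -0.865], [0.865, 0.0, -0.502], [-0.0, -1.0, -0.001]]
force: [-0.0, -0.2, -0.2]
finger_gap: 0.06
```

Run:
```python
from cell import robot
from h import *
for n in ["wrist","scene"]:
    c=robot.capture(n); cv2.imwrite(f"pics/{n}8.png",c["frame"]); np.savez(n+"8.npz",**c)
s=robot.observe();print(s["clock"],s["position"],s["force"],s["joints"],s["finger_gap"])
```

```text
18.0 [0.52184493 0.18254803 0.07504714] [ 0.60231479 -0.67440232  0.24586732] [ 18.74596558  44.65246576 -56.41034169 109.18739578  47.1565731
  53.02063631  58.97887152] 0.060193811989892
```

View pics/wrist8.png

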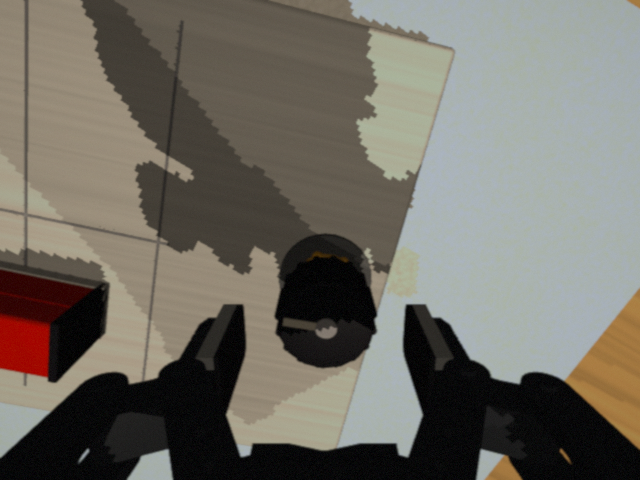

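Run:
```python
from h import *
c=load("wrist8.npz");print(proj(c,[.5218,.1825,.086]), ray(c,(326,328),.086))
def crop(n,u,v,name):
    im=load(n)["frame"];cv2.imwrite("pics/"+name,cv2.resize(im[v-45:v+45,u-45:u+45],None,fx=6,fy=6,interpolation=cv2.INTER_CUBIC))
crop("scene8.npz",353,262,"s8c.png")
```

```text
[322.59087326 328.84383602] [0.52086066 0.18341261 0.086     ]
```

View pics/s8c.png

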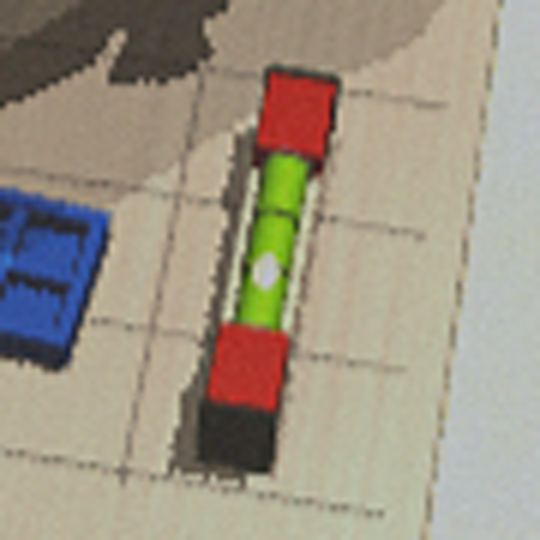

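Emit:
step_arm:
  moves: "0 0 0 0 0 0 120;0 0 0 0 0 0 150;0 0 0 0 0 0 200;0 0 0 0 0 0 200;0 0 0 0 0 0 200;0 0 0 0 0 0 200;0 0 0 0 0 0 200"
  force: 60

```text
clock: 18.7
position: [0.5214, 0.183, 0.0753]
eef_rot: [[-0.502, 0.0, -0.865], [0.865, 0.0, -0.502], [-0.0, -1.0, -0.001]]
force: [-2.1, -0.1, 6.2]
finger_gap: 0.034
```

Emit:
step_arm:
  moves: "0 0.5 0 0 0 0 200;0 0.3 0 0 0 0 200;0 0 0 0 0 0 200;0 0 0 0 0 0 200"

```text
clock: 19.1
position: [0.5215, 0.183, 0.0751]
eef_rot: [[-0.502, 0.001, -0.865], [0.865, -0.0, -0.502], [-0.001, -1.0, -0.001]]
force: [-3.5, -1.6, 11.3]
finger_gap: 0.0341
```

Run:
```python
from cell import robot
from h import *
c=robot.capture("wrist"); cv2.imwrite("pics/w9.png",c["frame"]); np.savez("w9.npz",**c)
s=robot.observe();print(s["force"],s["finger_gap"],s["joints"][6])
```

```text
[-3.00389322 -1.68055871 11.47179821] 0.03405078153262738 58.92706859547291
```

View pics/w9.png

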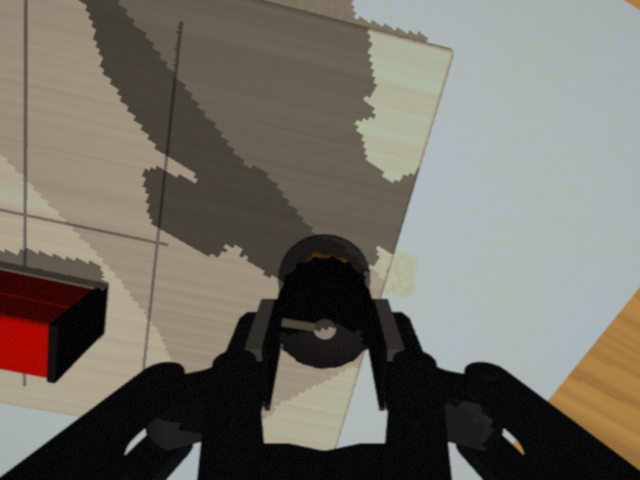

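Emit:
step_arm:
  moves: "0 0 0 0 0.04 0 200;0 0 0 0 0.08 0 200;0 0 0 0 0.08 0 200;0 0 0 0 0.08 0 200;0 0 0 0 0.08 0 200;0 0 0 0 0.08 0 200;0 0 0 0 0.08 0 200;0 0 0 0 0.08 0 200;0 0 0 0 0.08 0 200;0 0 0 0 0.08 0 200;0 0 0 0 0.08 0 200;0 0 0 0 0.08 0 200;0 0 0 0 0.08 0 200;0 0 0 0 0.08 0 200;0 0 0 0 0 0 200"

```text
clock: 20.65
position: [0.5216, 0.1821, 0.0752]
eef_rot: [[0.528, 0.001, -0.85], [0.85, -0.002, 0.528], [-0.001, -1.0, -0.002]]
force: [-3.7, -3.1, 12.6]
finger_gap: 0.0341
```

```bash
cat > bub.py <<'E'
from cell import robot
from h import *
import sys
tag=sys.argv[1]
for n in ["scene","top"]:
    c=robot.capture(n); np.savez(f"{n}_{tag}.npz",**c)
    u,v=np.round(proj(c,[.609,.026,.0745])).astype(int)
    cv2.imwrite(f"pics/{n}_{tag}.png",cv2.resize(c["frame"][v-30:v+30,u-35:u+35],None,fx=8,fy=8,interpolation=cv2.INTER_CUBIC))
    if n=="scene": cv2.imwrite(f"pics/sfull_{tag}.png",c["frame"])
c=robot.capture("wrist"); cv2.imwrite(f"pics/w_{tag}.png",c["frame"])
s=robot.observe();print(s["clock"],s["position"].round(4),s["force"].round(1),s["torque"].round(2),s["finger_gap"],s["joints"].round(1))
E
python3 bub.py a; python3 -c "
import cv2,numpy as np
a=cv2.imread('pics/scene_a.png');b=cv2.imread('pics/top_a.png');cv2.imwrite('pics/ab_a.png',cv2.resize(np.hstack([a,b]),(800,343)))"
```

```text
20.8 [0.5215 0.1821 0.0751] [-3.4 -3.2 13.1] [-0.64  0.76 -0.08] 0.033578099163731286 [ 10.3  38.  -43.4 109.7  35.7  46.7   5.7]
```

View pics/ab_a.png

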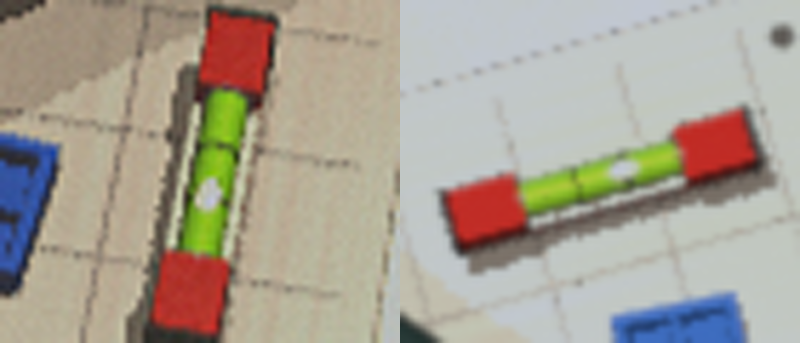

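View pics/w_a.png

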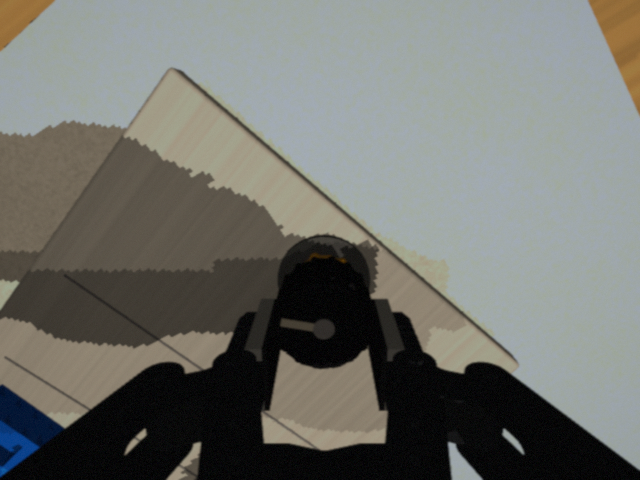

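```bash
cat > meas.py <<'E'
from h import *
import sys
for tag in sys.argv[1:]:
  for n in ["top","scene"]:
    c=load(f"{n}_{tag}.npz");im=c["frame"];u,v=np.round(proj(c,[.609,.026,.0745])).astype(int)
    h=cv2.cvtColor(im,cv2.COLOR_BGR2HSV);R=np.zeros(im.shape[:2],np.uint8);cv2.circle(R,(int(u),int(v)),38,255,-1)
    red=(cv2.inRange(h,(0,150,110),(8,255,255))|cv2.inRange(h,(174,150,110),(180,255,255)))&R
    k,l,st,ce=cv2.connectedComponentsWithStats(red);o=np.argsort(-st[1:,4])[:2]+1
    E=[ray(c,ce[i],.08)[:2] for i in o]; E.sort(key=lambda p:-p[1])
    m=(E[0]+E[1])/2;ax=(E[0]-E[1]);L=np.linalg.norm(ax);ax/=L
    pr=np.array([-ax[1],ax[0]])
    # sample profile along vial (z of bubble) towards knob positive
    t=np.arange(-.028,.0281,.0005);z=.0775
    acc=[]
    for w in (-.002,-.001,0,.001,.002):
        P=np.array([proj(c,[*(m+a*ax+w*pr),z]) for a in t],np.float32)
        acc.append(cv2.remap(im,P[None,:,0],P[None,:,1],cv2.INTER_LINEAR)[0].astype(float))
    p=np.mean(acc,0); B=p[:,0]; G=p[:,1]
    s=np.clip(B-B.min()-0.35*np.ptp(B),0,None); s[np.abs(t)>.027]=0
    b=(s*t).sum()/s.sum()
    # lines: dark dips in G-? print
    g=np.convolve(p.sum(1),np.ones(3)/3,'same')
    lo=[(t[i]*1e3).round(1) for i in range(2,len(t)-2) if g[i]==g[i-2:i+3].min() and abs(t[i])<.024]
    print(tag,n,"sep",round(L,4),"ang",np.degrees(np.arctan2(ax[1],ax[0])).round(1),"mid",m.round(4),"bubble mm",round(b*1e3,1),"dips",[float(x) for x in lo])
E
cp top7.npz top_7.npz; cp scene7.npz scene_7.npz; cp scene8.npz scene_8.npz;cp top7.npz top_8.npz
python3 meas.py 7 8 a
```

```text
7 top sep 0.1105 ang 106.7 mid [0.6069 0.0272] bubble mm -14.0 dips [2.0, 12.0, 21.5]
7 scene sep 0.1092 ang 106.7 mid [0.6121 0.0269] bubble mm -13.2 dips [-2.5, -2.0, -1.5, 4.0, 12.5, 23.0]
8 top sep 0.1105 ang 106.7 mid [0.6069 0.0272] bubble mm -14.0 dips [2.0, 12.0, 21.5]
8 scene sep 0.1096 ang 106.8 mid [0.6121 0.0269] bubble mm -13.2 dips [-2.5, 1.0, 12.5]
a top sep 0.1107 ang 106.7 mid [0.6069 0.0271] bubble mm -11.1 dips [2.5, 11.0]
a scene sep 0.1093 ang 106.7 mid [0.6121 0.0268] bubble mm -10.2 dips [-23.0, 2.0, 12.5, 22.5]
```

Emit:
step_arm:
  moves: "0 0 0 0 0.04 0 200;0 0 0 0 0.08 0 200;0 0 0 0 0.08 0 200;0 0 0 0 0.08 0 200;0 0 0 0 0.08 0 200;0 0 0 0 0.08 0 200;0 0 0 0 0.08 0 200;0 0 0 0 0.08 0 200;0 0 0 0 0.08 0 200;0 0 0 0 0.08 0 200;0 0 0 0 0.08 0 200;0 0 0 0 0.08 0 200;0 0 0 0 0.08 0 200;0 0 0 0 0.08 0 200;0 0 0 0 0.08 0 200;0 0 0 0 0.08 0 200;0 0 0 0 0.08 0 200;0 0 0 0 0.08 0 200;0 0 0 0 0.08 0 200;0 0 0 0 0.04 0 200"

```text
clock: 22.8
position: [0.5206, 0.1816, 0.0751]
eef_rot: [[0.875, -0.001, 0.484], [-0.484, -0.003, 0.875], [0.0, -1.0, -0.003]]
force: [-6.8, -4.4, 14.8]
finger_gap: 0.0335
```

Emit:
step_arm:
  moves: "0 0 0 0 0 0 200;0 0 0 0 0 0 200;0 0 0 0 0 0 200;0 0 0 0 0 0 200;0 0 0 0 0 0 200;0 0 0 0 0 0 200;0 0 0 0 0 0 200;0 0 0 0 0 0 200;0 0 0 0 0 0 200;0 0 0 0 0 0 200;0 0 0 0 0 0 200;0 0 0 0 0 0 200;0 0 0 0 0 0 200;0 0 0 0 0 0 200;0 0 0 0 0 0 200;0 0 0 0 0 0 200;0 0 0 0 0 0 200"

```text
clock: 24.5
position: [0.5206, 0.1816, 0.0751]
eef_rot: [[0.876, -0.002, 0.482], [-0.482, -0.003, 0.876], [-0.0, -1.0, -0.003]]
force: [-6.0, -5.2, 14.4]
finger_gap: 0.034
```

```bash
python3 bub.py b; python3 meas.py b
```

```text
24.65 [0.5206 0.1816 0.0751] [-7.  -4.5 15.2] [-1.02  1.33 -0.05] 0.03390384736137984 [ -4.8  31.9 -22.8 110.7  18.3  41.1 -67.3]
b top sep 0.1108 ang 106.7 mid [0.607  0.0271] bubble mm -3.1 dips [-22.5, -12.5, 11.0, 22.0]
b scene sep 0.1095 ang 106.6 mid [0.6121 0.0267] bubble mm -2.2 dips [-18.5, -11.5, 0.0, 8.0, 12.5, 19.5]
```

View pics/w_b.png

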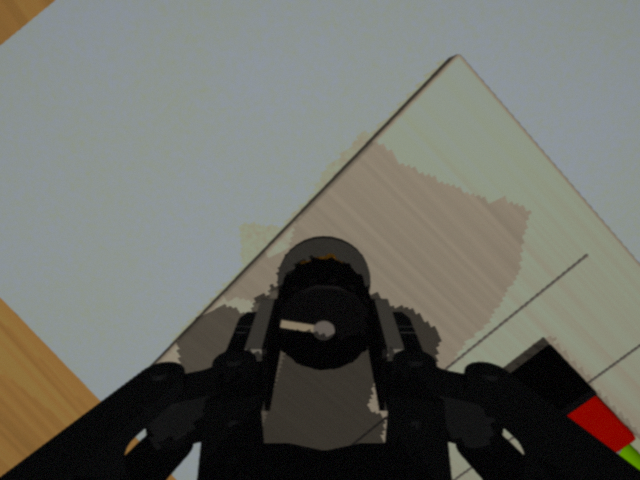

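View pics/top_b.png

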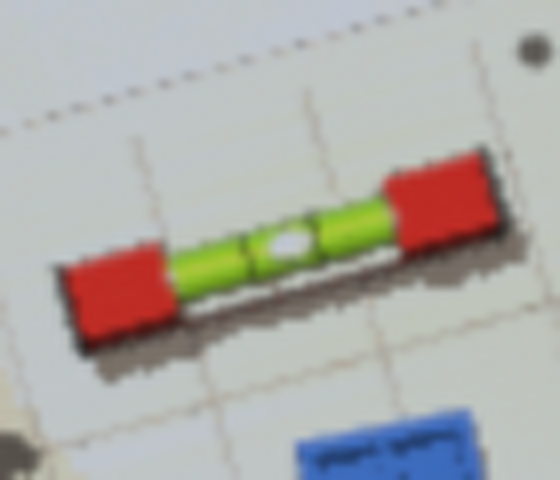

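Emit:
step_arm:
  moves: "-0.2 0 -0.5 0 0 0 200;0 0 0 0 0.05 0 200;0 0 0 0 0.08 0 200;0 0 0 0 0.08 0 200;0 0 0 0 0.08 0 200;0 0 0 0 0.08 0 200;0 0 0 0 0.08 0 200;0 0 0 0 0.08 0 200;0 0 0 0 0.08 0 200;0 0 0 0 0.04 0 200;0 0 0 0 0 0 200;0 0 0 0 0 0 200;0 0 0 0 0 0 200;0 0 0 0 0 0 200"

```text
clock: 26.05
position: [0.5202, 0.1818, 0.0751]
eef_rot: [[0.406, -0.001, 0.914], [-0.914, -0.001, 0.406], [0.001, -1.0, -0.002]]
force: [-5.7, -2.1, 14.3]
finger_gap: 0.0344
```

Emit:
step_arm:
  moves: "0 0 0 0 0 0 200;0 0 0 0 0 0 200;0 0 0 0 0 0 200;0 0 0 0 0 0 200;0 0 0 0 0 0 200;0 0 0 0 0 0 200;0 0 0 0 0 0 200;0 0 0 0 0 0 200;0 0 0 0 0 0 200;0 0 0 0 0 0 200;0 0 0 0 0 0 200;0 0 0 0 0 0 200;0 0 0 0 0 0 200;0 0 0 0 0 0 200;0 0 0 0 0 0 200;0 0 0 0 0 0 200;0 0 0 0 0 0 200"

```text
clock: 27.75
position: [0.5202, 0.1818, 0.0751]
eef_rot: [[0.406, -0.002, 0.914], [-0.914, -0.001, 0.406], [0.001, -1.0, -0.002]]
force: [-6.6, -3.1, 15.5]
finger_gap: 0.0341
```

```bash
python3 bub.py c; python3 meas.py c
```

```text
27.9 [0.5202 0.1818 0.0751] [-5.9 -2.1 14.9] [-0.72  1.24 -0.07] 0.03430961325208892 [-11.9  30.5 -13.7 111.2  10.9  39.7 -98.3]
c top sep 0.1109 ang 106.7 mid [0.607  0.0269] bubble mm -0.3 dips [-22.0, -12.0, 11.0, 23.0, 23.5]
c scene sep 0.1094 ang 106.7 mid [0.6121 0.0267] bubble mm 0.9 dips [-22.0, -21.5, -11.0, 12.5, 23.0]
```

View pics/w_c.png

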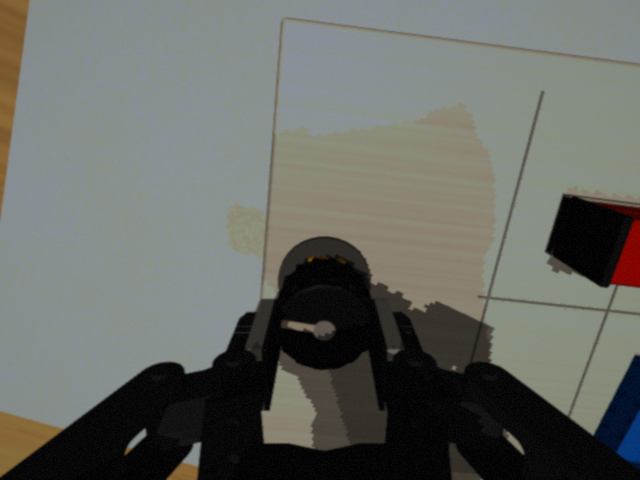

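View pics/top_c.png

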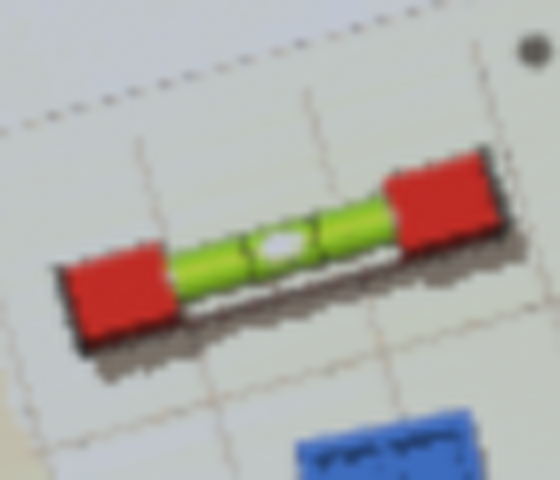

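View pics/sfull_c.png

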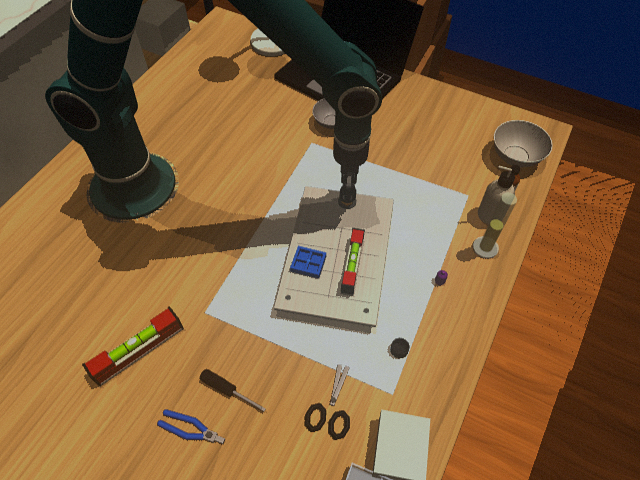

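View pics/scene_c.png

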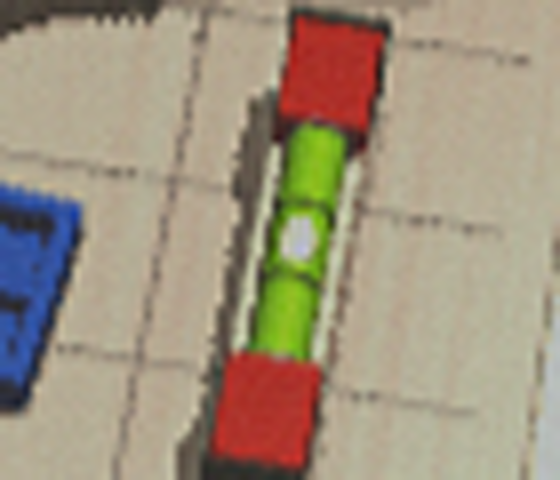

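```bash
python3 -c "
from cell import robot
print(robot.finish_job())
s=robot.observe();print(s['clock'],s['force'],s['finger_gap'])"
```

```text
the job is handed in; nothing more can be done
None
the job is handed in; nothing more can be done
```

I stood the smaller level on the bare side of the plate, about 36 mm behind centre and 37 mm to the −y side. I pressed it down until the wrist read about 15 N (some 17 N on the plate), then let go. I then gripped the knob, pushed down and turned it about 3.3 rad clockwise in three goes. I handed the job in at about 28 s with the knob still gripped and pushed. No verdict was reported.

**Last checks before handing in:**
- **Bubble:** after 2 s at rest it read −0.3 mm in the top view and +0.9 mm in the scene view. Measured against the two black lines, both put it within about 0.3 mm of the middle.
- **Push and grip:** the downward push on the knob was about 15 N, which puts roughly 31 N on the foot. The grip was set to 60 N, and the knob's white mark kept its place between the fingers, so there was no slip.
- **Surroundings:** the level stands free in line with the knob, and the mould, plate and bystanders look unmoved.

**Readings that disagreed:**
- The top and scene views differed by about 5 mm in x on the plate; the wrist view settled it for placing the level and for the knob.
- With the knob gripped, the finger gap read 34 mm against its 39 mm width, and I found no reason for it. The grip looked centred and held.
- About 6 N of sideways force remained on the knob at the end.

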